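Rack a mould half beside its mate and close the end stop

ROBOT

A 6-joint arm with a two-finger parallel gripper is mounted at the origin on the work surface; the furniture and walls round the work are solid. World frame = base frame: x ahead of the robot, y to its left, z up, the work surface at z = 0. Lengths are in mm, angles in rad, forces in N, time in s.
With the tool pointing down it reaches from about 275 to 750 mm from the base axis. Payload 10.2 kg.
Tool frame: the origin (TCP) lies at the very end of the fingers, on their centre line; the grasp point (between the pads) lies 19 mm behind it; z points along the fingers, y is the line along which they close (so a half turn about z gives the same grasp; the last joint's range is limited). The gripper opens to 85 mm and grips with 20 to 120 N. Pads are 22 mm wide; open, the fingers measure 114 mm over their backs; the gripper's body (76 mm by 85 mm) begins 54 mm behind the grasp point. The pads swing forward as they close: fully open they stand 13 mm farther back than shut.
Start: joints at [0.892, 0.313, 1.498, -0, 1.331, -0.223], TCP at [231.108, 471.402, 231.294] pointing down, gripper open.
Joint ranges: [-2.94, 2.94], [-0.97, 2.17], [0.19, 2.56], [-1.23, 4.37], [0.02, 3.11], [-2.88, 2.88]. Speed limits (rad/s): [2.39, 2.39, 3.01, 3.14, 3.14, 3.14].

INTERFACE

Orientations are given as a unit quaternion [w, x, y, z].
In Python, from rig import * gives the robot as it stands. The module is installed in compiled form; this text tells all that it offers.
- The arm moves only by the shell command python3 -m crank 'ROWS' [FORCE]. ROWS is JSON, a list that holds one entry, the list of rows, each a list of 7 numbers: the shift along the tool's x, y, z in units of 25 mm (1.0 is 25 mm), then the turn, a rotation vector about the tool's x, y, z in units of 8 degrees (1.0 is 8 degrees), then the finger opening in mm, from 0 to 85.4. A call has exactly 8 rows; each row shifts and turns the commanded pose from where the row before left it, along the tool's axes as they then stand; what a row does not reach is not made up. A row lasts 1/10 s, in which the tool goes at most 50 mm and 8.59 degrees, less where a joint would pass 70% of its speed; a pose out of reach is approached as far as the arm can. A call is refused whole if a number of a shift passes 1 or a number of a turn 1, either way. A call with a gripper value outside its range is refused whole. The fingers move at their own pace and stop on an object; FORCE is the grip in N (left out, the last holds). Time passes only in rows, so rows that do not move let the fingers close, or fill a call up. It gives the time, the measured TCP pose, the force, the opening and the grip force at its end, in the units of the state.
- sense(): the state, without advancing time (a new reading comes with each control period).
- capture(name): name is "scene" or "top"; returns the picture (480x640x3 uint8, blue, green, red); there is no depth.
- camera_model(name): a dict with "fx", "fy", "cx", "cy" (pixels), "world_from_camera" (4x4, takes a point from camera to world coordinates). Camera axes: x right, y up, looking along -z (the intrinsics and any distortion apply to the point x, -y, -z); pixel columns grow to the right and rows downward; lengths in mm; the calibration is good to about 2 mm. A picture is of the moment at which its call begins. camera_model takes no time and is no camera call.
- finish_job(): hands the job in; it is judged then, once.
The state is a dict: "time_s": time; "joints": joint angles; "dq": joint speeds; "tau": joint torques, N m; "eef_pos": TCP position; "ee_rot": TCP orientation; "force": force on the tool from outside, world axes, zero at the start; "wrist_torque": the same for the moment, N m; "grip_width": opening from 0.0 (shut) to 1.0 (fully open); "grip_force": force on a finger pad.
Only numpy, scipy, OpenCV 4.12 (cv2) and the standard library are available. Lean on these libraries where they do the work, as an engineer would, in place of code of your own. Each camera call takes 0.05 s, during which the arm holds its last target. There are 200 camera calls.

TASK

The small aluminium mould half lying flat on the bench goes back in the mould rack. Stand it up on one of its small ends on the open bench and let go of it, then take it again from above and set it in the rack, on its end, with its broad face towards its standing mate, in the space between the mate and the red sliding stop. Then slide the stop up until both halves stand snug against each other and the blue end wall; do not knock the mate over or shift the jars of red and yellow pellets.

Things in the scene. Friction and masses are not known exactly. Their poses are not given: they have to be found in the camera images.
- rack: Grey mould rack fixed to the bench, base 100 (x) x 280 (y) x 10 mm, origin under its centre, z up. The row runs along its y; a blue end wall 80 mm wide stands at the +y end, top at z = 102 mm, inner face at y = +118 mm; a red stop slides along y from the other end. Its floor is at z = 10 mm; side lips 12 mm thick, 68 mm apart inside (x = -34, +34), rise 8 mm above it; open above them.
- rack_seat (a point): Point on the rack floor at the foot of the blue wall's inner face, on the rack's centre line (rack frame 0, 118, 10 mm).
- end_stop (a joint): Travel of the red stop in m, 0 fully open, growing towards the blue wall (rack +y), at most 0.085. Its flat face (64 mm wide, top 95 mm above the bench) is at rack y = -5 mm + travel, so 123 mm - travel is clear to the wall; with both 32 mm halves snug it reads about 0.059. About 3 N of friction; stays where left.
- stop_grip (a point): Point to pinch on the black upright fin behind the stop's face: fin 16 mm thick (rack x), 44 mm long (rack y), top 112 mm above the bench; the point is in its middle, 97 mm above the bench, 34 mm behind the face (towards rack -y). Moves with the stop. Its z is up, its y the closing direction.
- flat_mould: The small silver mould half that lies flat on the bench, cavity up: a block 92 (own x) x 60 (own y) x 32 (own z) mm, 0.3 to 0.55 kg; origin at the centre of its 92 x 60 underside. Standing on its end its x axis is vertical and it is 92 mm tall.
- flat_center (a point): Centre of the flat-lying mould half (16 mm above its origin along own z), same axes.
- mate_mould: The same kind of mould half (92 x 60 x 32 mm), loose, already standing on its small end in the rack near the blue wall, 0 to 10 mm off it: own x vertical, 60 mm across the rack, 32 mm along the row. Origin at the centre of its 92 x 60 underside face.
- mate_center (a point): Centre of the standing mate, 16 mm from its origin along its own z, same axes.
- red_jar: Bystander: jar of red pellets with a black lid, 62 mm diameter, 80 mm tall, origin under its centre.
- yellow_jar: Bystander: jar of yellow pellets with a grey lid, 62 mm diameter, 80 mm tall, origin under its centre.
Mind the look-alikes: they are no part of the job. Leave any black or pink look-alike of the flat_mould alone.

How it is judged:
By the outcome, as a careful person would: the job done as asked, in the order asked, and still so for the second after the job is handed in, with the robot touching nothing.
It also fails if it takes over 61 s, if anything falls off the work surface, if the arm or the gripper's body presses on something with over 40 N, if the wrist force passes 120 N, or if a joint passes its speed limit or range.

## Working session

There is one attempt and no reset: what is moved stays moved. The work goes in short steps, Python scripts to look and compute and a shell command to move; the robot and the scene stay as the last step left them, time stands still between calls to the robot, and variables do not carry over. Pictures are saved under pics/ and viewed, at most 10 in all, crops included, and the job is handed in when it is done.

```bash
mkdir -p pics; python3 - <<'E'
from rig import *
import cv2,numpy as np
for n in("scene","top"):
    cv2.imwrite(f"pics/{n}0.png",capture(n)); m=camera_model(n); print(n,{k:(np.round(v,3).tolist() if k!="x" else v) for k,v in m.items()})
s=sense();print(s)
E
```

```text
scene {'fx': 589.642, 'fy': 589.642, 'cx': 323.518, 'cy': 238.093, 'world_from_camera': [[0.717, 0.261, -0.646, -725.208], [-0.697, 0.291, -0.655, -1106.549], [0.017, 0.92, 0.391, 742.584], [0.0, 0.0, 0.0, 1.0]]}
top {'fx': 457.797, 'fy': 457.797, 'cx': 313.563, 'cy': 237.925, 'world_from_camera': [[-0.023, 0.994, -0.104, 273.455], [-1.0, -0.023, 0.008, 29.156], [0.006, 0.104, 0.995, 1149.085], [0.0, 0.0, 0.0, 1.0]]}
{'time_s': 0.1, 'joints': array([ 8.91604523e-01,  3.13393716e-01,  1.49832164e+00,  6.58536737e-06,
        1.33100742e+00, -2.23408695e-01]), 'dq': array([ 8.48954741e-05, -9.90602900e-04, -2.54751364e-03,  1.39799510e-04,
       -5.39260756e-04,  5.88207525e-04]), 'tau': array([ 1.76001478e-03, -4.12903547e+01, -2.60143930e+01, -2.73410287e-04,
        3.03571273e-03, -6.49822042e-06]), 'eef_pos': array([230.96107206, 471.22692887, 230.80733254]), 'ee_rot': array([-2.49321495e-04,  2.25924823e-01,  9.74144576e-01, -5.07093209e-04]), 'force': array([-0.33878508,  0.06717721, -0.28258692]), 'wrist_torque': array([-0.00856643, -0.05887226, -0.01560751]), 'grip_force': 0.0, 'grip_width': 1.00167629556289}
```

View pics/scene0.png

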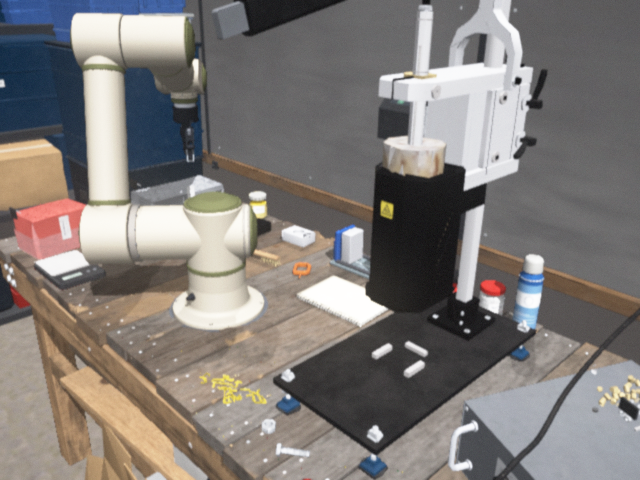

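View pics/top0.png

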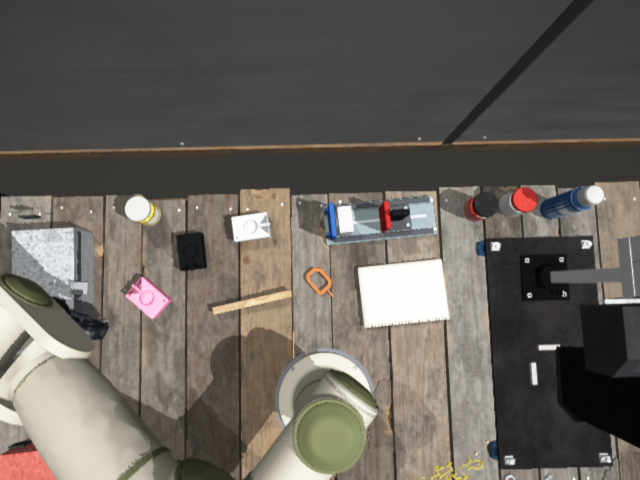

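Candidates for the flat mould in the top view are the silver block (251,227), the black look-alike (191,250), the pink look-alike (148,297), the white notebook (403,293) and the standing mate (346,219), which is in the rack. I choose the silver one at (251,227). The rack is at about (383,219), with its blue wall on the left (world +y) and the red stop at (386,215). The red jar, under the black lid, is at (483,206).

```bash
cat > h.py <<'E'
from rig import *
import cv2,numpy as np
def ray(n,u,v):
    m=camera_model(n);T=np.array(m["world_from_camera"])
    d=T[:3,:3]@np.array([(u-m["cx"])/m["fx"],-(v-m["cy"])/m["fy"],-1.]);return T[:3,3],d
def onz(n,u,v,z):
    o,d=ray(n,u,v);return o+d*(z-o[2])/d[2]
def pix(n,p):
    m=camera_model(n);T=np.array(m["world_from_camera"])
    c=T[:3,:3].T@(np.array(p,float)-T[:3,3]);return np.array([m["cx"]+m["fx"]*c[0]/-c[2],m["cy"]-m["fy"]*c[1]/-c[2]])
E
python3 - <<'E'
from h import *
t=cv2.imread("pics/top0.png");s=cv2.imread("pics/scene0.png")
a=cv2.resize(t[175:260,220:450],None,fx=3.4,fy=3.4,interpolation=cv2.INTER_CUBIC)
b=cv2.resize(s[205:285,240:380],None,fx=3.5,fy=3.5,interpolation=cv2.INTER_CUBIC)
o=np.zeros((a.shape[0]+b.shape[0],a.shape[1],3),np.uint8);o[:a.shape[0]]=a;o[a.shape[0]:,:b.shape[1]]=b
cv2.imwrite("pics/crop1.png",o);print(o.shape)
hsv=cv2.cvtColor(t,cv2.COLOR_BGR2HSV)
def comp(mask,name,z):
    c,_=cv2.findContours(mask.astype(np.uint8)*255,cv2.RETR_EXTERNAL,cv2.CHAIN_APPROX_NONE)
    for k in sorted(c,key=cv2.contourArea)[::-1][:2]:
        if cv2.contourArea(k)<40: continue
        w=np.array([onz("top",*p[0],z)[:2] for p in k],np.float32)
        print(name,cv2.minAreaRect(k),cv2.minAreaRect(w),np.round(cv2.boxPoints(cv2.minAreaRect(w))).tolist())
R=np.zeros(t.shape[:2],bool)
def roi(x0,x1,y0,y1):
    r=R.copy();r[y0:y1,x0:x1]=1;return r
H,S,V=[hsv[...,i].astype(int) for i in range(3)]
comp(roi(222,282,200,250)&(S<45)&(V>130),"flat",32)
comp(roi(315,365,190,250)&(S<45)&(V>150),"mate",92)
comp(roi(315,445,190,250)&(S>130)&(H>100)&(H<130),"blue",102)
comp(roi(365,445,190,250)&(S>130)&((H<10)|(H>170)),"red",95)
comp(roi(380,445,190,250)&(V<45),"fin",112)
E
```

```text
(569, 782, 3)
flat ((251.0502471923828, 226.62664794921875), (26.6309871673584, 38.52572250366211), 82.40535736083984) ((421.3306884765625, 172.7772216796875), (66.11399841308594, 94.14480590820312), 6.358229637145996) [[383.0, 216.0], [394.0, 122.0], [459.0, 130.0], [449.0, 223.0]]
mate ((350.5, 219.5), (29.0, 27.0), 90.0) ((424.90087890625, -66.66803741455078), (63.00035858154297, 68.28573608398438), 88.3586654663086) [[390.0, -97.0], [458.0, -99.0], [460.0, -36.0], [392.0, -34.0]]
mate ((320.0, 242.5), (13.0, 10.0), 90.0) ((372.5655517578125, 5.827454566955566), (23.169172286987305, 30.28400421142578), 88.689453125) [[357.0, -5.0], [387.0, -6.0], [388.0, 17.0], [358.0, 18.0]]
blue ((330.3827819824219, 221.09312438964844), (36.29087829589844, 9.384140968322754), 85.2363510131836) ((420.8731384277344, -19.1401309967041), (84.52029418945312, 21.627010345458984), 3.227837562561035) [[378.0, -11.0], [379.0, -32.0], [464.0, -28.0], [462.0, -6.0]]
red ((385.1603698730469, 215.8634796142578), (29.794517517089844, 11.099918365478516), 83.2901611328125) ((431.1603088378906, -147.3896026611328), (70.12109375, 25.909128189086914), 4.462189197540283) [[395.0, -137.0], [397.0, -163.0], [467.0, -158.0], [465.0, -132.0]]
fin ((399.0, 215.0), (10.0, 18.0), 90.0) ((429.8424072265625, -176.55130004882812), (41.47954177856445, 23.165563583374023), 88.71807098388672) [[418.0, -197.0], [441.0, -198.0], [442.0, -156.0], [419.0, -156.0]]
```

View pics/crop1.png

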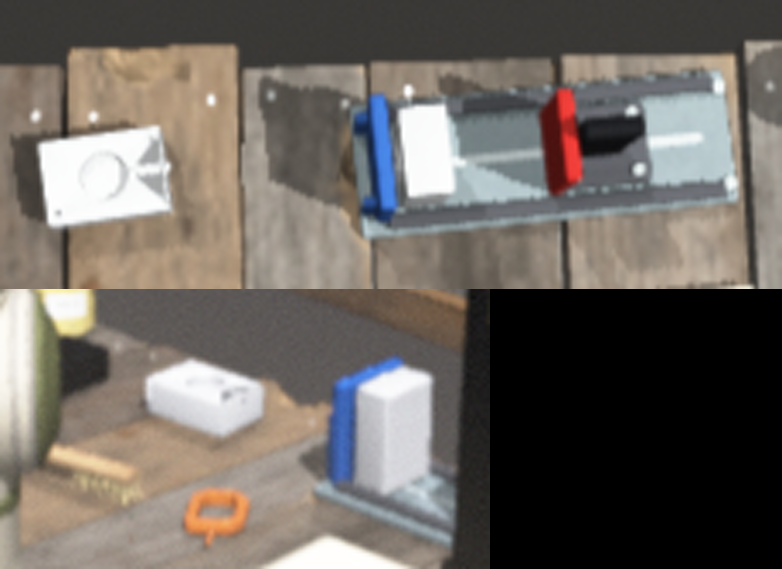

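The crop confirms the silver block. Its cavity faces up and its long side lies roughly along world y. The mate stands against the blue wall, and the stop is open.

```bash
cat >> h.py <<'E'
from scipy.spatial.transform import Rotation as Ro
def st():
    s=sense();q=s["ee_rot"];return np.array(s["eef_pos"]),Ro.from_quat([q[1],q[2],q[3],q[0]]),s
def down(yaw):  # tool y at azimuth yaw deg, z down
    a=np.radians(yaw);y=np.array([np.cos(a),np.sin(a),0]);z=np.array([0,0,-1.]);return Ro.from_matrix(np.c_[np.cross(y,z),y,z])
def go(p,R):
    P,C,s=st();r=(C.inv()*R).as_rotvec(degrees=True)/8
    print("t",round(s["time_s"],2),"pos",P.round(1),"q",np.round(s["joints"],2),"F",np.round(s["force"],1),"grip",round(s["grip_width"]*85.4,1),round(s["grip_force"],1))
    print("turn units",r.round(2),"shift in cur frame",(C.inv().apply(np.array(p)-P)/25).round(2),"in target frame",(R.inv().apply(np.array(p)-P)/25).round(2))
E
python3 - <<'E'
from h import *
def c(u,v,z): return onz("top",220+(u+.5)/3.4-.5,175+(v+.5)/3.4-.5,z)[:2].round(1)
for n,z,ps in [("flat top",32,[(38,140),(160,126),(172,210),(50,227)]),("mate",102,[(400,107),(449,103),(456,193),(407,199)]),
 ("blue",102,[(370,97),(383,95),(395,214),(382,218)]),("red",95,[(543,95),(572,90),(580,185),(552,193)]),("fin",112,[(585,119),(641,111),(643,135),(587,143)]),("base",12,[(368,236),(737,203),(722,73),(352,107)])]:
    print(n,[c(*p,z).tolist() for p in ps])
for n,z,p in [("redjar",80,(483,204)),("yeljar",80,(138,208))]: print(n,onz("top",*p,z))
E
python3 -m crank '[[[0,0,0,0,0,0.9,85],[0,0,0,0,0,0.9,85],[0,0,0,0,0,0.9,85],[0,0,0,0,0,0.9,85],[0,0,0,0,0,0.9,85],[0,0,0,0,0,0.9,85],[0,0,0,0,0,0.9,85],[0,0,0,0,0,0.9,85]]]' 100
python3 -c "
from h import *
go([423,174,150],down(6.4))"
```

```text
flat top [[449.2, 222.5], [457.4, 134.0], [395.9, 126.2], [385.6, 214.1]]
mate [[455.3, -36.1], [457.4, -69.6], [395.5, -72.4], [392.1, -39.1]]
blue [[462.7, -15.9], [463.9, -24.8], [382.1, -30.7], [379.6, -21.8]]
red [[462.7, -135.1], [465.7, -155.1], [399.9, -158.0], [394.8, -138.6]]
fin [[442.6, -160.2], [447.2, -198.2], [430.8, -198.8], [426.2, -160.8]]
base [[375.7, -15.5], [393.9, -287.8], [491.2, -281.7], [471.8, -6.2]]
redjar [ 456.52934101 -383.21376547   80.        ]
yeljar [465.16247911 432.74813312  80.        ]
time_s: 0.9
eef_pos: [231.0, 471.3, 231.0]
ee_rot: [0.0, 0.669, 0.743, -0.0]
force: [-0.5, -0.6, 0.5]
grip_width: 0.996
grip_force: 0.0
t 0.9 pos [231.  471.3 231. ] q [ 0.89  0.31  1.5  -0.    1.33  0.79] F [-0.5 -0.6  0.5] grip 85.1 0.0
turn units [-0.    0.   -0.05] shift in cur frame [-12.62   6.4    3.24] in target frame [-12.67   6.31   3.24]
```

```bash
python3 -m crank '[[[-0.82,0.4,0,0,0,0,85],[-0.82,0.4,0,0,0,0,85],[-0.82,0.4,0,0,0,0,85],[-0.82,0.4,0,0,0,0,85],[-0.82,0.4,0,0,0,0,85],[-0.82,0.4,0,0,0,0,85],[-0.82,0.4,0,0,0,0,85],[-0.82,0.4,0,0,0,0,85]]]' >/dev/null
python3 -m crank '[[[-0.82,0.4,0.3,0,0,0,85],[-0.82,0.4,0.3,0,0,0,85],[-0.82,0.4,0.3,0,0,0,85],[-0.82,0.4,0.3,0,0,0,85],[-0.82,0.4,0.3,0,0,0,85],[-0.82,0.4,0.3,0,0,0,85],[-0.82,0.4,0.3,0,0,0,85],[-0.82,0.4,0.3,0,0,0,85]]]' >/dev/null
python3 -m crank '[[[0,0,0,0,0.75,0,85],[0,0,0,0,0.75,0,85],[0,0,0,0,0.75,0,85],[0,0,0,0,0.75,0,85],[0,0,0,0,0.75,0,85],[0,0,0,0,0,0,85],[0,0,0,0,0,0,85],[0,0,0,0,0,0,85]]]' >/dev/null
python3 - <<'E'
from h import *
R=down(6.2)*Ro.from_rotvec([0,30,0],degrees=True)
z=R.as_matrix()[:,2]
g=np.array([424.2,154,27]);t=g+19*z; print(t)
go(t,R);go(t-60*z,R)
E
```

```text
[423.17400612 163.44443416  10.54551733]
t 3.3 pos [426.  163.3 171.5] q [-0.18  0.24  1.87  0.53  1.25 -0.52] F [ 0.2  0.5 -0.5] grip 84.8 0.0
turn units [-0.01  0.01  0.02] shift in cur frame [-3.19 -0.11  5.59] in target frame [-3.2  -0.11  5.58]
t 3.3 pos [426.  163.3 171.5] q [-0.18  0.24  1.87  0.53  1.25 -0.52] F [ 0.2  0.5 -0.5] grip 84.8 0.0
turn units [-0.01  0.01  0.02] shift in cur frame [-3.2  -0.11  3.19] in target frame [-3.2  -0.11  3.18]
```

```bash
python3 -m crank '[[[-0.8,-0.03,0.8,0,0,0,85],[-0.8,-0.03,0.8,0,0,0,85],[-0.8,-0.03,0.8,0,0,0,85],[-0.8,-0.03,0.8,0,0,0,85],[0,0,0.6,0,0,0,85],[0,0,0.6,0,0,0,85],[0,0,0.6,0,0,0,85],[0,0,0.6,0,0,0,85]]]' 
python3 -m crank '[[[0,0,0,0,0,0,50],[0,0,0,0,0,0,50],[0,0,0,0,0,0,50],[0,0,0,0,0,0,50],[0,0,0,0,0,0,50],[0,0,0,0,0,0,50],[0,0,0,0,0,0,50],[0,0,0,0,0,0,50]]]' 100
```

```text
time_s: 4.1
eef_pos: [423.0, 164.1, 9.8]
ee_rot: [-0.192, 0.644, 0.72, 0.172]
force: [0.3, -0.2, 0.3]
grip_width: 0.996
grip_force: 0.0
time_s: 4.9
eef_pos: [423.6, 163.2, 11.1]
ee_rot: [-0.192, 0.644, 0.72, 0.173]
force: [-0.2, -0.3, 7.1]
grip_width: 0.68
grip_force: 108.5
```

```bash
python3 -m crank '[[[0.2,0,-0.3,0,0,0,50],[0.4,0,-0.7,0,0,0,50],[0.4,0,-0.7,0,0,0,50],[0.4,0,-0.7,0,0,0,50],[0.4,0,-0.7,0,0,0,50],[0.4,0,-0.7,0,0,0,50],[0.4,0,-0.7,0,0,0,50],[0.4,0,-0.7,0,0,0,50]]]'
python3 -m crank '[[[0,0,0,0,-0.75,0,50],[0,0,0,0,-0.75,0,50],[0,0,0,0,-0.75,0,50],[0,0,0,0,-0.75,0,50],[0,0,0,0,-0.75,0,50],[0,0,0,0,-0.75,0,50],[0,0,0,0,-0.75,0,50],[0,0,0,0,-0.75,0,50]]]' >/dev/null
python3 -m crank '[[[0,0,0,0,-0.75,0,50],[0,0,0,0,-0.75,0,50],[0,0,0,0,-0.75,0,50],[0,0,0,0,-0.75,0,50],[0,0,0,0,-0.75,0,50],[0,0,0,0,-0.75,0,50],[0,0,0,0,-0.75,0,50],[0,0,0,0,0,0,50]]]'
python3 - <<'E'
from h import *
R=down(6.2)*Ro.from_rotvec([0,-60,0],degrees=True)
go([423,150,100],R)
cv2.imwrite("pics/s1.png",cv2.resize(capture("scene")[150:300,180:380],None,fx=3,fy=3))
E
```

```text
time_s: 5.7
eef_pos: [422.5, 162.9, 161.2]
ee_rot: [-0.192, 0.645, 0.72, 0.172]
force: [0.6, -0.1, -5.0]
grip_width: 0.678
grip_force: 108.3
time_s: 7.3
eef_pos: [422.2, 163.7, 158.6]
ee_rot: [0.372, 0.577, 0.645, -0.335]
force: [-0.8, 0.0, -5.8]
grip_width: 0.684
grip_force: 108.7
t 7.3 pos [422.2 163.7 158.6] q [ 0.56  0.61  1.62 -0.9   1.56  0.78] F [-0.8  0.  -5.8] grip 58.4 108.7
turn units [0.01 0.01 0.02] shift in cur frame [ 1.76 -0.02  1.65] in target frame [ 1.76 -0.03  1.65]
```

View pics/s1.png

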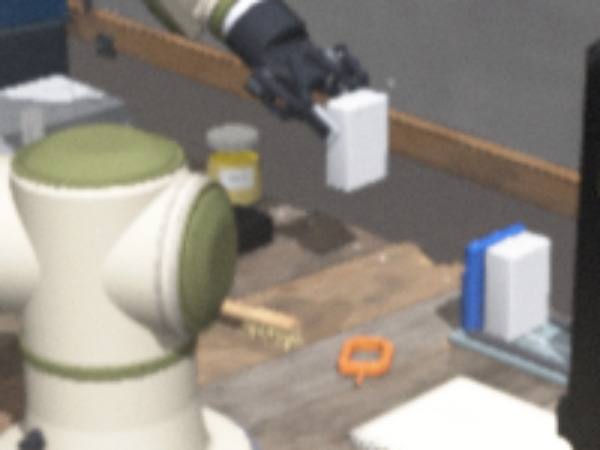

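The mould hangs upright from the fingers, clear of everything. I lower it next.

```bash
python3 -m crank '[[[0.52,0,0.3,0,0,0,50],[0.52,0,0.3,0,0,0,50],[0.52,0,0.3,0,0,0,50],[0.52,0,0.3,0,0,0,50],[0.52,0,0.3,0,0,0,50],[0.52,0,0.3,0,0,0,50],[0.08,0,0.05,0,0,0,50],[0,0,0,0,0,0,50]]]'
python3 -m crank '[[[0.05,0,0.03,0,0,0,50],[0,0,0,0,0,0,50],[0.05,0,0.03,0,0,0,50],[0,0,0,0,0,0,50],[0.05,0,0.03,0,0,0,50],[0,0,0,0,0,0,50],[0,0,0,0,0,0,50],[0,0,0,0,0,0,50]]]'
```

```text
time_s: 8.15
eef_pos: [423.0, 163.1, 67.3]
ee_rot: [0.372, 0.578, 0.645, -0.334]
force: [0.1, 0.4, -5.0]
grip_width: 0.682
grip_force: 108.7
time_s: 8.95
eef_pos: [423.0, 163.1, 63.4]
ee_rot: [0.372, 0.578, 0.645, -0.334]
force: [0.1, 0.3, -4.9]
grip_width: 0.676
grip_force: 108.7
```

```bash
python3 -m crank '[[[0.05,0,0.03,0,0,0,50],[0,0,0,0,0,0,50],[0.05,0,0.03,0,0,0,50],[0,0,0,0,0,0,50],[0,0,0,0,0,0,50],[0,0,0,0,0,0,50],[0,0,0,0,0,0,50],[0,0,0,0,0,0,50]]]'
python3 -m crank '[[[0.05,0,0.03,0,0,0,50],[0,0,0,0,0,0,50],[0.03,0,0.02,0,0,0,50],[0,0,0,0,0,0,50],[0,0,0,0,0,0,50],[0,0,0,0,0,0,50],[0,0,0,0,0,0,50],[0,0,0,0,0,0,50]]]'
```

```text
time_s: 9.75
eef_pos: [423.0, 163.1, 60.5]
ee_rot: [0.372, 0.578, 0.645, -0.334]
force: [0.2, 0.9, -4.5]
grip_width: 0.682
grip_force: 108.7
time_s: 10.55
eef_pos: [423.0, 163.0, 58.1]
ee_rot: [0.372, 0.578, 0.645, -0.334]
force: [0.7, -0.4, -5.7]
grip_width: 0.676
grip_force: 108.7
```

```bash
python3 -m crank '[[[0.05,0,0.03,0,0,0,50],[0,0,0,0,0,0,50],[0.05,0,0.03,0,0,0,50],[0,0,0,0,0,0,50],[0,0,0,0,0,0,50],[0,0,0,0,0,0,50],[0,0,0,0,0,0,50],[0,0,0,0,0,0,50]]]'
python3 -c "
from h import *
cv2.imwrite('pics/s2.png',cv2.resize(capture('scene')[180:300,220:380],None,fx=4,fy=4,interpolation=cv2.INTER_CUBIC))"
```

```text
time_s: 11.35
eef_pos: [423.1, 162.9, 55.2]
ee_rot: [0.372, 0.578, 0.645, -0.334]
force: [0.3, -0.5, -5.1]
grip_width: 0.681
grip_force: 108.7
```

View pics/s2.png

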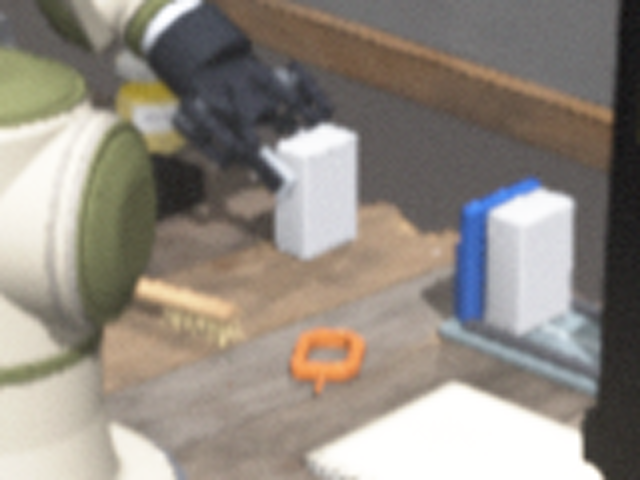

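The mould is upright just above the bench. Its front bottom edge is near crop pixel (305,257). I keep lowering until contact.

```bash
python3 -m crank '[[[0.05,0,0.03,0,0,0,50],[0,0,0,0,0,0,50],[0.05,0,0.03,0,0,0,50],[0,0,0,0,0,0,50],[0,0,0,0,0,0,50],[0,0,0,0,0,0,50],[0,0,0,0,0,0,50],[0,0,0,0,0,0,50]]]'
python3 -c "
from h import *
print(onz('scene',296.2,244.2,0),onz('scene',296.2,244.2,5),pix('scene',(393,138,0)))"
```

```text
time_s: 12.2
eef_pos: [423.2, 162.9, 54.0]
ee_rot: [0.374, 0.578, 0.644, -0.334]
force: [-2.8, 3.1, 10.3]
grip_width: 0.679
grip_force: 110.3
[404.17846002 159.50184971   0.        ] [396.57402071 150.97721515   5.        ] [298.13055154 247.23413652]
```

```bash
python3 -m crank '[[[-0.03,0,0,0,0,0,60],[0,0,0,0,0,0,66],[0,0,0,0,0,0,72],[0,0,0,0,0,0,80],[0,0,0,0,0,0,80],[0,0,0,0,0,0,80],[0,0,0,0,0,0,80],[0,0,0,0,0,0,80]]]' 60
python3 -m crank '[[[0,0,-0.2,0,0,0,85],[0,0,-0.5,0,0,0,85],[0,0,-0.8,0,0,0,85],[0,0,-0.8,0,0,0,85],[0,0,-0.8,0,0,0,85],[0,0,-0.8,0,0,0,85],[0,0,-0.8,0,0,0,85],[0,0,-0.8,0,0,0,85]]]'
python3 - <<'E'
from h import *
go([423,220,220],down(5))
cv2.imwrite('pics/s3.png',np.vstack([cv2.resize(capture(n)[a:a+75,b:b+160],None,fx=4,fy=4,interpolation=cv2.INTER_CUBIC) for n,a,b in(('scene',190,240),('top',180,210))]))
E
```

```text
time_s: 13.0
eef_pos: [423.1, 162.5, 52.9]
ee_rot: [0.372, 0.578, 0.645, -0.334]
force: [0.4, 0.2, 0.5]
grip_width: 0.937
grip_force: 0.0
time_s: 13.8
eef_pos: [409.6, 282.4, 122.6]
ee_rot: [0.372, 0.578, 0.645, -0.333]
force: [-0.0, -0.0, 0.1]
grip_width: 0.997
grip_force: 0.0
t 13.8 pos [409.6 282.4 122.6] q [ 0.73  0.8   1.37 -0.79  1.71  0.83] F [-0.  -0.   0.1] grip 85.1 0.0
turn units [0.09 7.49 0.15] shift in cur frame [-4.65  0.26  0.25] in target frame [-2.53  0.32 -3.9 ]
```

View pics/s3.png

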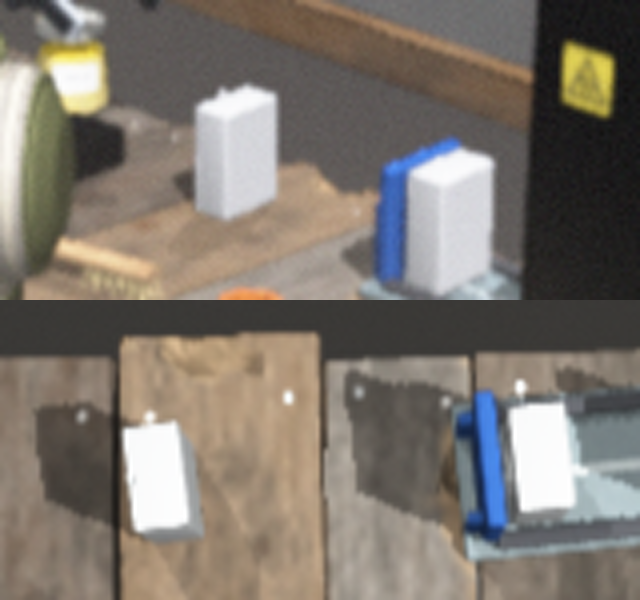

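The mould stands on its end by itself. Its top face is at crop pixels (122,430) to (191,527) in the lower, top-view half. The gripper is clear.

```bash
python3 -m crank '[[[-0.6,0,-0.35,0,0,0,85],[-0.6,0,-0.35,0,0,0,85],[-0.6,0,-0.35,0,0,0,85],[-0.6,0,-0.35,0,0,0,85],[-0.6,0,-0.35,0,0,0,85],[-0.6,0,-0.35,0,0,0,85],[-0.6,0,-0.35,0,0,0,85],[0,0,0,0,0,0,85]]]' >/dev/null
python3 -m crank '[[[0,0,0,0,0.94,0,85],[0,0,0,0,0.94,0,85],[0,0,0,0,0.94,0,85],[0,0,0,0,0.94,0,85],[0,0,0,0,0.94,0,85],[0,0,0,0,0.94,0,85],[0,0,0,0,0.94,0,85],[0,0,0,0,0.92,0,85]]]' >/dev/null
python3 - <<'E'
from h import *
def c(u,v,z): return onz("top",210+(u+.5)/4-.5,180+(v-300+.5)/4-.5,z)[:2].round(1)
for n,z,ps in [("mould",92,[(122,430),(175,421),(191,527),(140,535)]),("mate",102,[(508,404),(566,401),(575,509),(518,515)])]:
    q=np.array([c(*p,z) for p in ps]);print(n,q.tolist(),q.mean(0))
    d=(q[1]+q[0]-q[2]-q[3]);print(np.degrees(np.arctan2(d[1],d[0])))
go([423,160,200],down(6.5))
E
```

```text
mould [[447.9, 190.4], [452.6, 159.4], [390.1, 150.8], [386.1, 180.4]] [419.175 170.25 ]
8.510478333448495
mate [[456.5, -34.6], [457.5, -68.3], [394.4, -71.5], [391.7, -38.5]] [425.025 -53.225]
3.1773490312452872
t 15.5 pos [410.  281.5 243.3] q [0.36 0.24 1.56 0.   1.34 0.25] F [0.4 0.3 0. ] grip 84.9 0.0
turn units [ 0.01 -0.04 -0.03] shift in cur frame [-4.9  -0.01  1.71] in target frame [-4.89 -0.03  1.73]
```

```bash
python3 -m crank '[[[-0.75,-0.01,0.2,0,0,0,85],[-0.75,-0.01,0.2,0,0,0,85],[-0.75,-0.01,0.2,0,0,0,85],[-0.75,-0.01,0.2,0,0,0,85],[-0.75,-0.01,0.2,0,0,0,85],[-0.75,-0.01,0.2,0,0,0,85],[0,0,0.3,0,0,0,85],[0,0,0.3,0,0,0,85]]]' >/dev/null
python3 - <<'E'
from h import *
go([421,169.5,57],down(6.5))
E
```

```text
t 16.3 pos [420.7 169.5 197.5] q [0.12 0.19 1.75 0.   1.2  0.01] F [-0.5  0.4  1. ] grip 85.1 0.0
turn units [-0.   -0.   -0.03] shift in cur frame [-0.    0.02  5.62] in target frame [-0.    0.01  5.62]
```

```bash
python3 -m crank '[[[0,0,0.8,0,0,0,85],[0,0,0.8,0,0,0,85],[0,0,0.8,0,0,0,85],[0,0,0.8,0,0,0,85],[0,0,0.8,0,0,0,85],[0,0,0.8,0,0,0,85],[0,0,0.6,0,0,0,85],[0,0,0.2,0,0,0,85]]]'
python3 -m crank '[[[0,0,0,0,0,0,50],[0,0,0,0,0,0,50],[0,0,0,0,0,0,50],[0,0,0,0,0,0,50],[0,0,0,0,0,0,50],[0,0,0,0,0,0,50],[0,0,0,0,0,0,50],[0,0,0,0,0,0,50]]]' 80
python3 -m crank '[[[0,0,-0.2,0,0,0,50],[0,0,-0.8,0,0,0,50],[0,0,-0.8,0,0,0,50],[0,0,-0.8,0,0,0,50],[0,0,-0.8,0,0,0,50],[0,0,-0.8,0,0,0,50],[0,0,-0.8,0,0,0,50],[0,0,-0.8,0,0,0,50]]]'
python3 - <<'E'
from h import *
go([429.5,-105,197],down(3.7))
E
```

```text
time_s: 17.1
eef_pos: [419.7, 170.0, 56.5]
ee_rot: [-0.001, 0.667, 0.745, -0.001]
force: [-0.4, -0.4, 0.4]
grip_width: 0.994
grip_force: 0.0
time_s: 17.9
eef_pos: [421.4, 169.7, 59.2]
ee_rot: [0.001, 0.667, 0.745, 0.001]
force: [0.0, 1.3, 6.5]
grip_width: 0.692
grip_force: 87.2
time_s: 18.7
eef_pos: [420.1, 169.3, 203.8]
ee_rot: [-0.0, 0.667, 0.745, -0.001]
force: [0.3, -0.7, -5.0]
grip_width: 0.688
grip_force: 87.7
t 18.7 pos [420.1 169.3 203.8] q [ 0.12  0.18  1.74 -0.    1.22  0.01] F [ 0.3 -0.7 -5. ] grip 58.8 87.7
turn units [-0.01  0.    0.32] shift in cur frame [-10.95  -0.83   0.27] in target frame [-10.97  -0.33   0.27]
```

```bash
python3 -m crank '[[[0,0,0,0,0,0.32,50],[-0.7,-0.02,0,0,0,0,50],[-0.7,-0.02,0,0,0,0,50],[-0.7,-0.02,0,0,0,0,50],[-0.7,-0.02,0,0,0,0,50],[-0.7,-0.02,0,0,0,0,50],[-0.7,-0.02,0,0,0,0,50],[-0.7,-0.02,0,0,0,0,50]]]'>/dev/null
python3 -m crank '[[[-0.8,-0.02,0,0,0,0,50],[-0.8,-0.02,0,0,0,0,50],[-0.8,-0.02,0,0,0,0,50],[-0.8,-0.02,0,0,0,0,50],[-0.8,-0.02,0,0,0,0,50],[-0.8,-0.02,0,0,0,0,50],[-0.8,-0.02,0,0,0,0,50],[-0.4,-0.02,0,0,0,0,50]]]'>/dev/null
python3 - <<'E'
from h import *
go([429,-105,100],down(3.7))
cv2.imwrite('pics/s4.png',cv2.resize(capture('top')[170:260,300:460],None,fx=4.5,fy=4.5,interpolation=cv2.INTER_CUBIC))
E
```

```text
t 20.3 pos [ 430.6 -104.   202.9] q [-0.5   0.16  1.77 -0.    1.21 -0.57] F [-0.1 -0.3 -4.7] grip 59.1 88.0
turn units [-0.01 -0.   -0.01] shift in cur frame [-0.04 -0.06  4.12] in target frame [-0.04 -0.07  4.12]
```

View pics/s4.png

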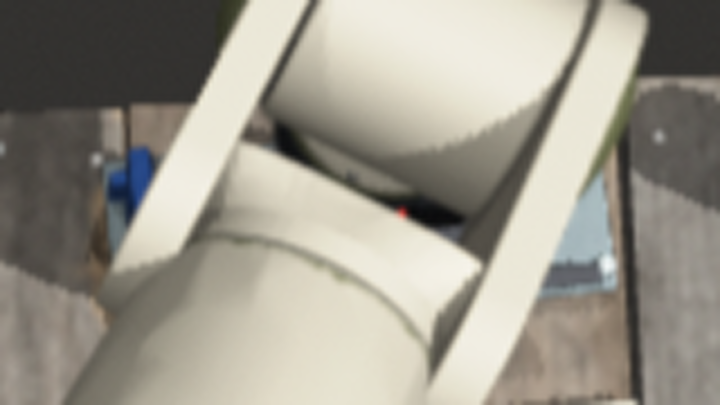

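The arm hides the rack from the top camera. I lower on the measured pose and watch the contact height: the floor should be felt at TCP z of about 67, a lip at about 75.

```bash
python3 -m crank '[[[0,-0.06,0.7,0,0,0,50],[0,0,0.7,0,0,0,50],[0,0,0.7,0,0,0,50],[0,0,0.7,0,0,0,50],[0,0,0.7,0,0,0,50],[0,0,0.7,0,0,0,50],[0,0,0.5,0,0,0,50],[0,0,0.2,0,0,0,50]]]'
python3 -m crank '[[[0,0,0.08,0,0,0,50],[0,0,0,0,0,0,50],[0,0,0.08,0,0,0,50],[0,0,0,0,0,0,50],[0,0,0.08,0,0,0,50],[0,0,0,0,0,0,50],[0,0,0,0,0,0,50],[0,0,0,0,0,0,50]]]'
```

```text
time_s: 21.15
eef_pos: [428.9, -102.1, 79.7]
ee_rot: [-0.001, 0.684, 0.73, -0.0]
force: [0.1, -0.5, -5.0]
grip_width: 0.69
grip_force: 87.9
time_s: 21.95
eef_pos: [429.6, -103.1, 74.8]
ee_rot: [0.0, 0.684, 0.73, 0.0]
force: [-0.4, -0.8, -4.6]
grip_width: 0.694
grip_force: 87.9
```

```bash
python3 -m crank '[[[0,0,0.06,0,0,0,50],[0,0,0,0,0,0,50],[0,0,0.06,0,0,0,50],[0,0,0,0,0,0,50],[0,0,0,0,0,0,50],[0,0,0,0,0,0,50],[0,0,0,0,0,0,50],[0,0,0,0,0,0,50]]]'
python3 -m crank '[[[0,0,0.06,0,0,0,50],[0,0,0,0,0,0,50],[0,0,0.04,0,0,0,50],[0,0,0,0,0,0,50],[0,0,0,0,0,0,50],[0,0,0,0,0,0,50],[0,0,0,0,0,0,50],[0,0,0,0,0,0,50]]]'
```

```text
time_s: 22.75
eef_pos: [429.5, -103.1, 71.7]
ee_rot: [0.0, 0.684, 0.73, 0.0]
force: [0.4, 0.5, -5.0]
grip_width: 0.686
grip_force: 87.9
time_s: 23.55
eef_pos: [429.5, -103.1, 69.2]
ee_rot: [-0.0, 0.684, 0.73, -0.0]
force: [-0.2, 0.1, -5.0]
grip_width: 0.691
grip_force: 87.9
```

```bash
python3 -m crank '[[[0,0,0.04,0,0,0,50],[0,0,0,0,0,0,50],[0,0,0.03,0,0,0,50],[0,0,0,0,0,0,50],[0,0,0,0,0,0,50],[0,0,0,0,0,0,50],[0,0,0,0,0,0,50],[0,0,0,0,0,0,50]]]'
python3 -c "
from h import *
print(sense()['wrist_torque'])"
```

```text
time_s: 24.35
eef_pos: [429.7, -103.2, 68.5]
ee_rot: [0.0, 0.684, 0.73, -0.0]
force: [-3.0, 3.4, 11.5]
grip_width: 0.688
grip_force: 90.0
[ 0.35143529  1.22656485 -0.05945688]
```

```bash
python3 -m crank '[[[0,0,-0.03,0,0,0,62],[0,0,0,0,0,0,68],[0,0,0,0,0,0,74],[0,0,0,0,0,0,80],[0,0,0,0,0,0,85],[0,0,0,0,0,0,85],[0,0,-0.2,0,0,0,85],[0,0,-0.6,0,0,0,85]]]' 40
python3 -m crank '[[[0,0,-0.7,0,0,0,85],[0,0,-0.7,0,0,0,85],[0,0,-0.7,0,0,0,85],[-0.6,0,-0.7,0,0,0,85],[-0.6,0,0,0,0,0,85],[-0.6,0,0,0,0,0,85],[-0.6,0,0,0,0,0,85],[-0.6,0,0,0,0,0,85]]]'
python3 - <<'E'
from h import *
go([435.5,-180,78],down(3.8))
a=capture('top')[170:260,300:460];b=capture('scene')[200:290,300:460]
cv2.imwrite('pics/s5.png',np.vstack([cv2.resize(i,None,fx=3.3,fy=3.3,interpolation=cv2.INTER_CUBIC) for i in (a,b)]))
E
```

```text
time_s: 25.15
eef_pos: [428.9, -102.8, 87.9]
ee_rot: [-0.001, 0.684, 0.73, -0.0]
force: [1.0, 0.3, -0.2]
grip_width: 0.992
grip_force: 0.0
time_s: 25.95
eef_pos: [434.1, -179.1, 157.4]
ee_rot: [-0.001, 0.684, 0.73, -0.0]
force: [-0.2, 0.1, 0.1]
grip_width: 0.991
grip_force: 0.0
t 25.95 pos [ 434.1 -179.1  157.4] q [-0.64  0.27  1.76 -0.    1.11 -0.71] F [-0.2  0.1  0.1] grip 84.7 0.0
turn units [-0.01 -0.01 -0.01] shift in cur frame [-0.04  0.06  3.18] in target frame [-0.04  0.05  3.18]
```

View pics/s5.png

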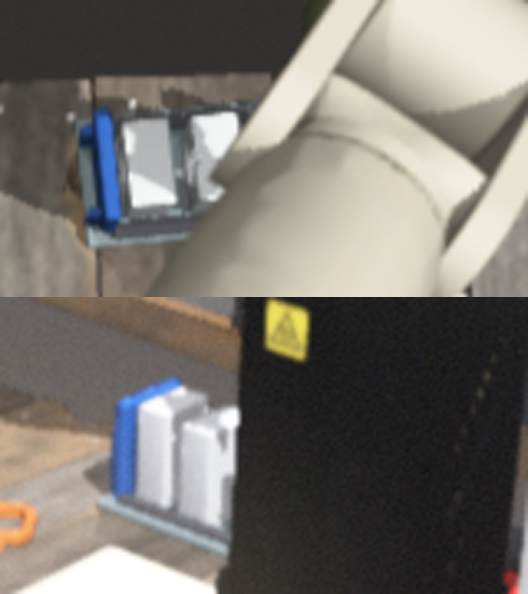

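Both halves stand in the rack: the mate at upper-crop pixel (148,160), the new half at (215,145). I now take the fin.

```bash
python3 -m crank '[[[-0.04,0.05,0.5,0,0,0,85],[0,0,0.5,0,0,0,85],[0,0,0.5,0,0,0,85],[0,0,0.5,0,0,0,85],[0,0,0.5,0,0,0,85],[0,0,0.4,0,0,0,85],[0,0,0.2,0,0,0,85],[0,0,0,0,0,0,85]]]'
python3 -m crank '[[[0,0,0,0,0,0,60],[0,0,0,0,0,0,40],[0,0,0,0,0,0,30],[0,0,0,0,0,0,22],[0,0,0,0,0,0,10],[0,0,0,0,0,0,10],[0,0,0,0,0,0,10],[0,0,0,0,0,0,10]]]' 40
python3 -c "
from h import *
go([435.5,-180,78],down(3.8))"
```

```text
time_s: 26.85
eef_pos: [435.5, -178.6, 80.2]
ee_rot: [-0.001, 0.684, 0.73, -0.0]
force: [0.9, 0.9, -0.1]
grip_width: 0.992
grip_force: 0.0
time_s: 27.65
eef_pos: [438.0, -179.3, 81.4]
ee_rot: [0.003, 0.684, 0.73, 0.001]
force: [15.4, 1.2, -4.4]
grip_width: 0.18
grip_force: 46.0
t 27.65 pos [ 438.  -179.3   81.4] q [-0.64  0.38  1.84  0.    0.91 -0.7 ] F [15.4  1.2 -4.4] grip 15.3 46.0
turn units [ 0.04  0.02 -0.01] shift in cur frame [-0.02 -0.1   0.13] in target frame [-0.02 -0.1   0.14]
```

```bash
python3 -m crank '[[[0,0.1,0,0,0,0,10],[0,0,0,0,0,0,10],[0.1,0,0,0,0,0,10],[0.1,0,0,0,0,0,10],[0.1,0,0,0,0,0,10],[0.1,0,0,0,0,0,10],[0.1,0,0,0,0,0,10],[0.1,0,0,0,0,0,10]]]'
python3 -m crank '[[[0.1,0,0,0,0,0,10],[0.1,0,0,0,0,0,10],[0.1,0,0,0,0,0,10],[0.1,0,0,0,0,0,10],[0.1,0,0,0,0,0,10],[0.1,0,0,0,0,0,10],[0.1,0,0,0,0,0,10],[0.1,0,0,0,0,0,10]]]'
```

```text
time_s: 28.45
eef_pos: [437.1, -164.4, 81.3]
ee_rot: [0.0, 0.683, 0.73, -0.001]
force: [-5.0, -2.8, 6.0]
grip_width: 0.181
grip_force: 47.4
time_s: 29.25
eef_pos: [435.6, -144.7, 81.3]
ee_rot: [0.0, 0.683, 0.73, -0.001]
force: [-7.3, -6.1, 6.8]
grip_width: 0.18
grip_force: 47.4
```

```bash
python3 -m crank '[[[0.08,-0.04,0,0,0,0,10],[0.08,0,0,0,0,0,10],[0.08,0,0,0,0,0,10],[0.08,0,0,0,0,0,10],[0.06,0,0,0,0,0,10],[0.06,0,0,0,0,0,10],[0.05,0,0,0,0,0,10],[0,0,0,0,0,0,10]]]'
python3 -m crank '[[[0.05,0,0,0,0,0,10],[0.05,0,0,0,0,0,10],[0.05,0,0,0,0,0,10],[0,0,0,0,0,0,10],[0,0,0,0,0,0,10],[0,0,0,0,0,0,10],[0,0,0,0,0,0,10],[0,0,0,0,0,0,10]]]'
```

```text
time_s: 30.05
eef_pos: [434.6, -132.8, 81.3]
ee_rot: [0.001, 0.683, 0.73, -0.001]
force: [-0.8, -6.2, 2.5]
grip_width: 0.178
grip_force: 46.8
time_s: 30.85
eef_pos: [434.4, -129.2, 81.3]
ee_rot: [0.001, 0.683, 0.73, -0.001]
force: [-1.1, -6.3, 3.2]
grip_width: 0.181
grip_force: 46.9
```

```bash
python3 -m crank '[[[0.05,0,0,0,0,0,10],[0,0,0,0,0,0,10],[0.05,0,0,0,0,0,10],[0,0,0,0,0,0,10],[0,0,0,0,0,0,10],[0,0,0,0,0,0,10],[0,0,0,0,0,0,10],[0,0,0,0,0,0,10]]]'
```

```text
time_s: 31.65
eef_pos: [434.2, -126.7, 81.4]
ee_rot: [0.001, 0.683, 0.73, -0.001]
force: [-1.9, -7.3, 2.9]
grip_width: 0.18
grip_force: 46.8
```

```bash
python3 -m crank '[[[0.04,0,0,0,0,0,10],[0,0,0,0,0,0,10],[0.03,0,0,0,0,0,10],[0,0,0,0,0,0,10],[0,0,0,0,0,0,10],[0,0,0,0,0,0,10],[0,0,0,0,0,0,10],[0,0,0,0,0,0,10]]]'
```

```text
time_s: 32.45
eef_pos: [434.1, -125.9, 81.3]
ee_rot: [0.002, 0.683, 0.73, -0.001]
force: [-2.0, -13.2, 1.1]
grip_width: 0.178
grip_force: 46.5
```

```bash
python3 -m crank '[[[0.04,0,0,0,0,0,10],[0,0,0,0,0,0,10],[0.04,0,0,0,0,0,10],[0,0,0,0,0,0,10],[0,0,0,0,0,0,10],[0,0,0,0,0,0,10],[0,0,0,0,0,0,10],[0,0,0,0,0,0,10]]]'
```

```text
time_s: 33.25
eef_pos: [434.2, -125.9, 81.4]
ee_rot: [0.004, 0.683, 0.73, -0.002]
force: [-3.0, -28.5, -4.0]
grip_width: 0.179
grip_force: 45.8
```

Hard stop reached: everything is snug. I release in line, back off and look.

```bash
python3 -m crank '[[[-0.07,0,0,0,0,0,10],[0,0,0,0,0,0,30],[0,0,0,0,0,0,50],[0,0,0,0,0,0,70],[0,0,0,0,0,0,85],[0,0,0,0,0,0,85],[0,0,-0.3,0,0,0,85],[0,0,-0.7,0,0,0,85]]]'
python3 -m crank '[[[0,0,-0.9,0,0,0,85],[0,0,-0.9,0,0,0,85],[0,0,-0.9,0,0,0,85],[0,0,-0.9,0,0,0,85],[1,0,-0.5,0,0,0,85],[1,0,0,0,0,0,85],[1,0,0,0,0,0,85],[1,0,0,0,0,0,85]]]'>/dev/null
python3 -m crank '[[[1,0,0,0,0,0,85],[1,0,0,0,0,0,85],[1,0,0,0,0,0,85],[1,0,0,0,0,0,85],[1,0,0,0,0,0,85],[1,0,0,0,0,0,85],[1,0,0,0,0,0,85],[1,0,0,0,0,0,85]]]'
python3 - <<'E'
from h import *
a=capture('top')[180:255,305:505];b=capture('scene')[200:275,300:500]
cv2.imwrite('pics/s6.png',np.vstack([cv2.resize(i,None,fx=3.9,fy=3.9,interpolation=cv2.INTER_CUBIC) for i in (a,b)]))
E
```

```text
time_s: 34.05
eef_pos: [433.0, -123.0, 105.6]
ee_rot: [-0.001, 0.684, 0.73, -0.0]
force: [-0.1, 0.2, 1.0]
grip_width: 0.996
grip_force: 0.0
time_s: 35.65
eef_pos: [413.8, 177.1, 208.8]
ee_rot: [0.0, 0.684, 0.73, 0.0]
force: [0.3, 0.3, 0.6]
grip_width: 0.999
grip_force: 0.0
```

View pics/s6.png

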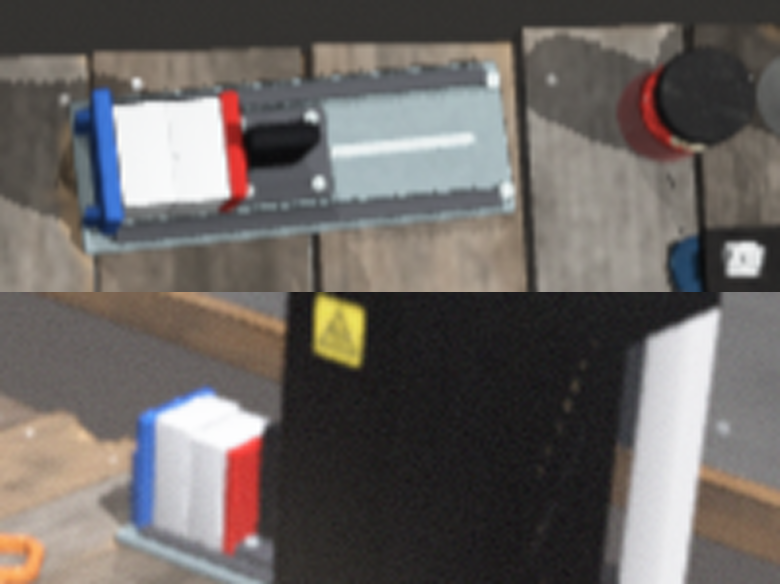

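The two halves stand flush between the blue wall (crop pixel 105,160) and the red stop (232,150), with no visible gap. The red jar at (690,110) has not moved.

```bash
python3 -c "
from rig import *
print(finish_job())"
```

```text
the job is handed in; nothing more can be done
None
```

The job is done and handed in at about 36 s: I stood the mould half on the bench, released it, re-gripped it from above and set it in the rack with its cavity face towards the mate, and the stop now holds both halves snug against the blue wall; the mate stayed up, the red jar looked unmoved in the last picture, and the yellow jar was out of that frame but nothing came near it.

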